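# Shut the transit tote and snap its locking cap home

### The arm

A 6-joint arm with a two-finger parallel gripper is mounted at the origin on the work surface. World frame = base frame: x ahead of the robot, y to its left, z up, the work surface at z = 0. Lengths are in m, angles in rad, forces in N, time in s.
With the tool pointing down it reaches from about 0.3 to 1 m from the base axis. Payload 5.1 kg.
Tool frame: the origin (TCP) lies on the mounting face of the last link; the fingertips stand 190 mm ahead of it and the grasp point (between the pads) lies 171 mm ahead of it; x points along the fingers, y is the direction in which the jaws open and shut, and the axes are right-handed (so a half turn about x gives the same grasp; the last joint's range is limited). The gripper opens to 95 mm and grips with 3 to 60 N. Pads are 20 mm wide; open, the fingers measure 119 mm over their backs; the gripper's body (75 mm by 180 mm) begins 59 mm behind the grasp point.
Start: joints at [-1.42, 0.124, 1.65, -0, 1.367, -0.083], TCP at [0.151, -0.632, 0.405] pointing down, gripper open.
Joint ranges: [-2.61, 2.61], [-1.02, 2.33], [0.03, 2.71], [-1.35, 4.49], [0.32, 2.68], [-2.91, 2.91]. Speed limits (rad/s): [2.57, 2.57, 3.14, 3.14, 3.14, 3.14].

### API

Orientations are given as [roll, pitch, yaw] about the fixed x, y, z axes, in that order (R = Rz(yaw) Ry(pitch) Rx(roll)).
In Python, from rig import manip gives the robot as it stands.
- The arm moves only by the tool send_rows, never from a script. Its argument "commands" is a list of rows, each a list of 3 entries, a list of its own where there are three numbers: the shift along the tool's x, y, z normalised to -1 to 1, where 1 is 0.15 m, then the turn, a rotation vector about the tool's x, y, z normalised to -1 to 1, where 1 is 180 degrees, then the closure, from -1 (fully open) to 1 (shut), so that 0 is half open. In form: [[[x, y, z], [ax, ay, az], grip], ...]. A call has 1 to 10 rows; each row is the pose to reach, as a shift and turn from the pose measured when the call began, along the tool's axes at that moment, turning the shorter way round; what a row does not reach only later rows make up. A row lasts 1/12 s, in which the tool goes at most 41.7 mm and 7.16 degrees, less where a joint would pass 70% of its speed; a pose out of reach is approached as far as the arm can. A call with a number of a shift or a turn outside -1 to 1 is refused whole. A call with a gripper value outside its range is refused whole. The fingers move at their own pace and stop on an object; "force" is the grip in N (left out, the last holds). Time passes only in rows, so rows that repeat a pose let the fingers close. It gives the time, the measured TCP pose, the force and the opening at its end, in the units of the state.
- manip.read_state(): the state, without advancing time (a new reading comes with each control period).
- manip.grab_frame(name): name is "side" or "top" or "wrist"; returns the picture (400x640x3 uint8, blue, green, red); there is no depth.
- manip.get_calibration(name): a dict with "camera_matrix" (3x3 intrinsics, pixels), "R" (3x3) and "t" (3): a world point X has camera coordinates R X + t. Camera axes: x right, y down, z forward; pixel columns grow to the right and rows downward; lengths in m; the calibration is good to about 2 mm. A picture is of the moment at which its call begins: read the wrist's pose just before it. get_calibration takes no time and is no camera call; for the wrist camera it gives the pose at the moment of the call.
- manip.hand_in(): hands the job in, once; it reports no verdict.
The state is a dict: "time": time; "joint_positions": joint angles; "dq": joint speeds; "joint_torque": joint torques, N m; "tcp_pos": TCP position; "tool_rot": TCP orientation; "wrist_force": force on the tool from outside, world axes, zero at the start; "torque": the same for the moment, N m; "finger_gap": finger opening in m.
Only numpy, scipy, OpenCV 4.12 (cv2) and the standard library are available. Lean on these libraries where they do the work, as an engineer would, in place of code of your own. Each camera call takes 0.05 s, during which the arm holds its last target.

### The job

Lower the grey lid of the blue transit tote gently until it lies fully shut, then put the red snap cap over the stud that comes up through the lid's eye and press it down until it clicks. Keep pressing after the click, squash the black rubber gasket right down, and finish while still holding the cap pressed down with the fingers: do not let go. Leave everything else on the bench where it is.

Things in the scene. Friction and masses are not known exactly. Their poses are not given: they have to be found in the camera images.
- tote: blue open-topped plastic tote, 180 (x) by 240 (y) by 90 mm high, fixed to the bench; origin at the centre of its underside on the bench, x axis from its front (stud side) to its back (hinge side), z up. Only its position and yaw change from run to run. A lug on its front carries the stud.
- stud_tip (a point): top of the upright steel stud fixed to the tote's front lug, in tote frame at (-115, 0, 137) mm. Its tip is a cone, 7 mm across at the top and 14 mm across from 10 mm below the top down; 20 mm below the top is the middle of a springy brass bulge 24 mm across; the shank below is 12 mm thick.
- lid (a joint): angle of the grey lid about its hinge along the tote's back edge, in rad: 0 fully shut on its stop, 0.5 to 1.0 at the start, growing as it opens. Stiff hinge: the lid stays where it is left and needs about 2 to 6 N pushed down on its outer face. The lid is 8 mm thick, 244 mm wide, and reaches 183 mm from the hinge, plus a round eye of 54 mm diameter at the middle of its free edge.
- lid_hinge (a point): middle of the lid's hinge line; in tote frame at (90, 0, 90) mm. It turns with the lid: x in line with the lid's underside, pointing away from its free edge, y along the hinge line, z square to the lid, outwards (up when shut).
- lid_mid (a point): point on the outer (upper) face of the lid, on its middle line, 140 mm from the hinge: a good place to push; moves with the lid; same axes as lid_hinge.
- lid_eye (a point): centre of the eye in the lid, at the level of the lid's outer face, 205 mm from the hinge; moves with the lid, same axes. The eye's hole is 29 mm across; with the lid shut the stud stands up through it. It carries the black gasket, a ring of 44 mm diameter that stands 10 mm above the lid's outer face.
- gasket (a joint): how far the black rubber gasket on the lid's eye is squashed, in m: 0 free, 0.005 right down on its stop (takes about 7.5 N beyond any snap force; more force only loads the stop).
- cap: red round snap cap, loose, upright on the bench, mouth down: knob 38 mm diameter and 42 mm high overall, with a flange 48 mm across and 3 mm thick at the bottom; closed flat top with a white dot; mouth 19 mm across, hollow 37 mm deep. About 50 g. Origin at the centre of its underside, z up. It lies left or right of the tote.
- tape: roll of brown packing tape lying flat, 90 mm across, 48 mm high, loose; origin at the centre of its underside. Lies on the side of the tote where the cap is not. Bystander.
- cutter: yellow box cutter, 140 mm long, 18 mm high, loose, in front of the tote; origin at its underside. Bystander.
- sanitiser: clear bottle with white cap, 60 mm across, 160 mm high, loose; origin at the centre of its underside. Bystander.
- carton: small cardboard box 130 by 100 by 70 mm, loose; origin at the centre of its underside. Bystander.
- pens: black pen cup, 72 mm across, 130 mm high with pens, loose, far left. Bystander.
- cap_home (a point): point on the stud's axis, in tote frame at (-115, 0, 103) mm: where the cap's origin lies when fully home. Going down, with the cap centred to about 2 mm, snap resistance starts 20 mm above here, peaks at about 10 to 16 N some 18 mm above and is gone (the click) by 14 mm above; the gasket is met 5 mm above. Let go, a clicked cap stays on but rises some 4 mm.
Not all that is in view belongs to the job. Of the things that look like the cap, take the one that is farthest to the robot's left at the start.

How it is judged:
By the outcome, as a careful person would: the job done as asked, in the order asked, and still so for the second after the job is handed in, while the arm keeps its last pose, push and grip.
It also fails if it takes over 64 s, if anything falls off the work surface, if the arm or the gripper's body presses on something with over 40 N, if the wrist force passes 120 N, or if a joint passes its speed limit or range.

## Working session

There is one attempt and no reset: what is moved stays moved. The work goes in short steps, Python scripts to look and compute and a tool call to move; the robot and the scene stay as the last step left them, time stands still between calls to the robot, and variables do not carry over. Pictures are saved under pics/ and viewed, and the job is handed in when it is done.

Besides the shell and the picture viewer there is one more tool, called after ">>>" by a JSON object that holds its "method" and its "body", one argument or row to a line. send_rows: Moves the arm, as the interface text tells. Its arguments: {"type":"object","properties":{"commands":{"type":"array"},"force":{"type":"number"}},"required":["commands"]}

```bash
mkdir -p pics; ls
python3 - <<'E'
from rig import manip
import cv2
print(manip.read_state())
for n in("side","top","wrist"):
    c=manip.get_calibration(n); print(n,c)
    cv2.imwrite(f"pics/{n}0.png",manip.grab_frame(n))
E
```

```text
pics
{'time': 0.0, 'joint_positions': array([-1.41963351e+00,  1.24497260e-01,  1.65167172e+00, -3.76248920e-06,
        1.36747546e+00, -8.25906427e-02]), 'dq': array([ 6.04460356e-05, -2.91409688e-05, -1.32318319e-03,  1.07853383e-03,
        8.69408689e-04, -2.87247031e-04]), 'joint_torque': array([ 8.93552406e-04, -4.17602634e+01, -3.59931350e+01,  7.74398376e-02,
        4.92017227e-02, -1.79942626e-04]), 'tcp_pos': array([ 0.15049954, -0.63208124,  0.40349306]), 'tool_rot': array([-1.65159175,  1.56874454,  1.72375513]), 'wrist_force': array([-1.1038427 ,  0.02264037, -0.16519107]), 'torque': array([ 0.00595798, -0.01303516, -0.02618426]), 'finger_gap': 0.09484263832453053}
side {'camera_matrix': array([[433.04834526,   0.        , 319.52257279],
       [  0.        , 433.04834526, 199.53508594],
       [  0.        ,   0.        ,   1.        ]]), 'R': array([[-0.6960684 , -0.71788648,  0.01130428],
       [-0.50960356,  0.48290221, -0.71211633],
       [ 0.50575983, -0.50144238, -0.70197047]]), 't': array([0.42061686, 0.33764384, 0.97177809])}
top {'camera_matrix': array([[433.52573839,   0.        , 322.04299538],
       [  0.        , 433.52573839, 197.67778115],
       [  0.        ,   0.        ,   1.        ]]), 'R': array([[-0.01957204, -0.99966023,  0.01721501],
       [-0.99805557,  0.01851569, -0.05951687],
       [ 0.0591779 , -0.01834641, -0.99807885]]), 't': array([0.0351313 , 0.57044445, 1.22586893])}
wrist {'camera_matrix': array([[320.65198197,   0.        , 320.14073599],
       [  0.        , 320.65198197, 200.52225544],
       [  0.        ,   0.        ,   1.        ]]), 'R': array([[ 0.23118061, -0.97290752, -0.00254471],
       [-0.94076321, -0.22420782,  0.25435297],
       [-0.24803246, -0.0564075 , -0.96710811]]), 't': array([-0.64852587, -0.02793564,  0.39118502])}
```

View pics/side0.png

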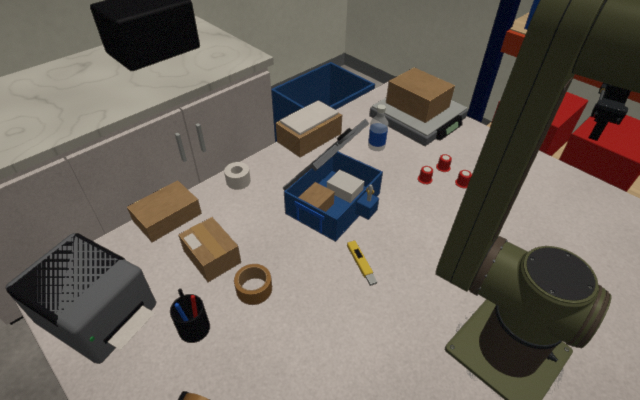

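View pics/top0.png

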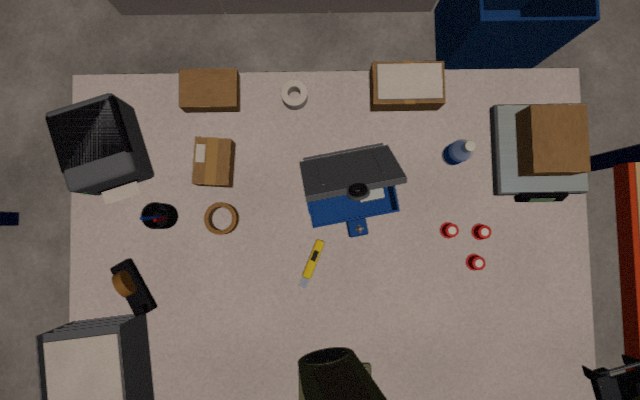

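View pics/wrist0.png

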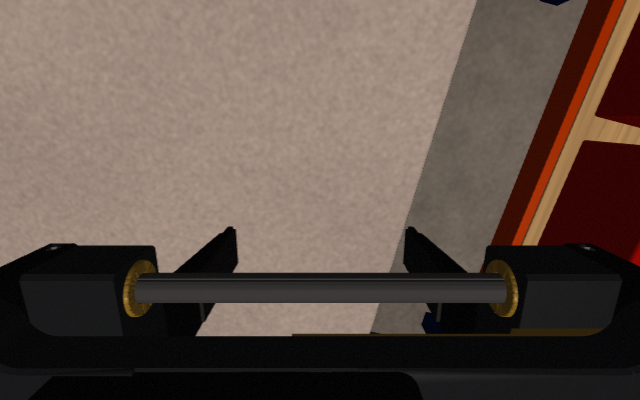

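Red caps in the top view: (450,230), (483,231) and (476,263). World +y is image left there, so (450,230) is the leftmost. I'll enlarge and measure.

```bash
cat > h.py <<'E'
from rig import manip
import cv2, numpy as np
from scipy.spatial.transform import Rotation as Ro
def cal(n):
    c=manip.get_calibration(n); return c["camera_matrix"],np.array(c["R"]),np.array(c["t"])
def ray(n,uv,c=None):
    K,R,t=c or cal(n); d=R.T@np.linalg.inv(K)@np.array([uv[0],uv[1],1.]); return -R.T@t,d/np.linalg.norm(d)
def onz(n,uv,z,c=None):
    o,d=ray(n,uv,c); return o+d*(z-o[2])/d[2]
def tri(a,ua,b,ub):
    o1,d1=ray(a,ua);o2,d2=ray(b,ub)
    s=np.linalg.lstsq(np.c_[d1,-d2],o2-o1,rcond=None)[0]
    p,q=o1+s[0]*d1,o2+s[1]*d2; return (p+q)/2,np.linalg.norm(p-q)
def proj(n,X,c=None):
    K,R,t=c or cal(n); x=K@(R@np.array(X)+t); return x[:2]/x[2]
def crop(im,x0,y0,x1,y1,k,f):
    cv2.imwrite(f,cv2.resize(im[y0:y1,x0:x1],None,fx=k,fy=k,interpolation=cv2.INTER_CUBIC))
def state():
    s=manip.read_state(); R=Ro.from_euler("xyz",s["tool_rot"]).as_matrix(); return s,R
E
python3 - <<'E'
from h import *
t=cv2.imread("pics/top0.png"); s=cv2.imread("pics/side0.png")
crop(t,290,135,500,285,3.8,"pics/t1.png"); crop(s,270,100,490,250,3.6,"pics/s1.png")
for n,im,(x0,y0,x1,y1) in(("top",t,(430,210,500,280)),("side",s,(410,145,480,195))):
    hsv=cv2.cvtColor(im,cv2.COLOR_BGR2HSV)
    m=((hsv[...,0]<12)|(hsv[...,0]>168))&(hsv[...,1]>110)&(hsv[...,2]>60)
    mm=np.zeros_like(m);mm[y0:y1,x0:x1]=m[y0:y1,x0:x1]
    N,l,st,ce=cv2.connectedComponentsWithStats(mm.astype(np.uint8))
    for i in range(1,N):
        if st[i,4]>15: print(n,st[i],ce[i])
E
```

```text
top [440 222  19  16 161] [447.98757764 229.52795031]
top [472 224  19  16 166] [480.1686747  231.46987952]
top [466 254  19  16 169] [474.37869822 261.84023669]
side [436 154  16  18 172] [443.56976744 164.00581395]
side [418 166  15  18 178] [425.17977528 175.88202247]
side [455 170  18  18 180] [463.07222222 179.46111111]
```

View pics/t1.png

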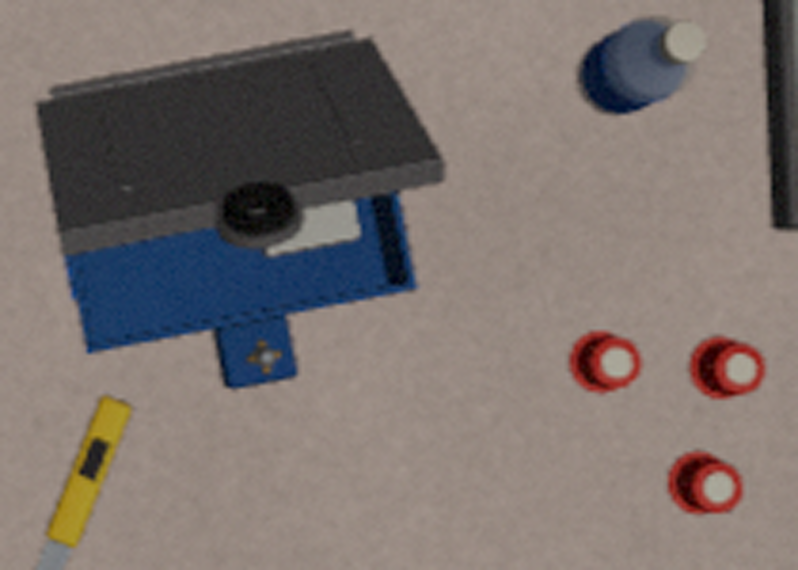

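View pics/s1.png

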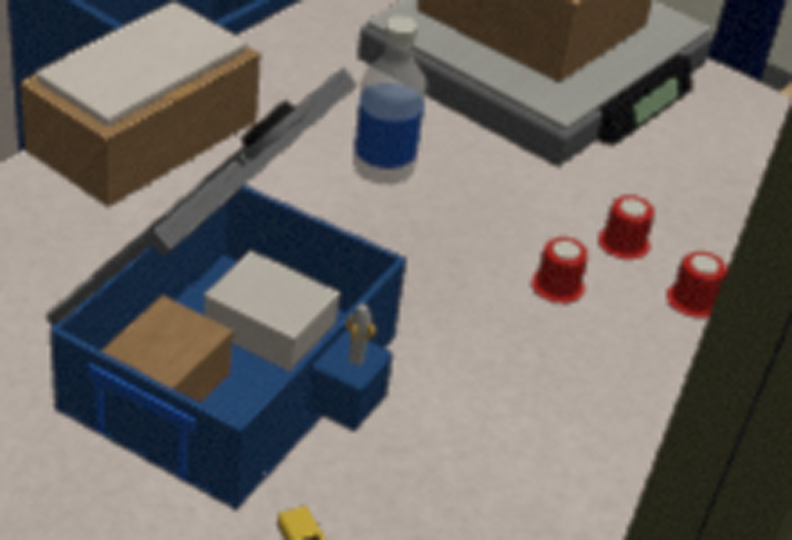

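Run:
```python
from h import *
T=lambda x,y:(290+x/3.8-.37,135+y/3.8-.37); S=lambda x,y:(270+x/3.6-.36,100+y/3.6-.36)
for nm,a,b in(("capL top",(616,362),(566,249)),("capB",(741,370),(634,207)),("capC",(718,487),(704,263)),("stud",(267,356),(358,308)),("FL",(90,350),(240,430)),("FR",(414,288),(403,260))):
    print(nm,tri("top",T(*a),"side",S(*b)))
print("capz42",onz("top",T(616,362),.042),onz("side",S(566,249),.042))
print("studz137",onz("top",T(267,356),.137),onz("side",S(358,308),.137))
print("FL90",onz("top",T(90,350),.09)," FR",onz("top",T(414,288),.09))
for nm,p in(("lidL",(62,232)),("lidR",(443,163)),("backL",(38,102)),("backR",(372,40))):
  for z in (.1,.2): print(nm,z,onz("top",T(*p),z))
```

```text
capL top (array([ 0.47220432, -0.3378955 ,  0.04169533]), np.float64(0.0003068731473760097))
capB (array([ 0.4647024 , -0.43065715,  0.04122243]), np.float64(0.0009597883086451887))
capC (array([ 0.37920204, -0.40978723,  0.04157324]), np.float64(0.0011404662725776754))
stud (array([ 0.48430242, -0.06864631,  0.13475359]), np.float64(0.003869929616696572))
FL (array([0.48931968, 0.05092906, 0.08665399]), np.float64(0.0010538296208354961))
FR (array([ 0.52914822, -0.18036253,  0.08701784]), np.float64(0.0018340490386266567))
capz42 [ 0.47209005 -0.33789926  0.042     ] [ 0.47213305 -0.33743559  0.042     ]
studz137 [ 0.48286281 -0.06968063  0.137     ] [ 0.48420178 -0.06527157  0.137     ]
FL90 [0.48895339 0.05056547 0.09      ]  FR [ 0.52836992 -0.18038229  0.09      ]
lidL 0.1 [0.57220974 0.06869905 0.1       ]
lidL 0.2 [0.5657499  0.06682747 0.2       ]
lidR 0.1 [ 0.61617003 -0.20168975  0.1       ]
lidR 0.2 [ 0.60591023 -0.18018868  0.2       ]
backL 0.1 [0.66453899 0.08404501 0.1       ]
backL 0.2 [0.65009814 0.08084691 0.2       ]
backR 0.1 [ 0.70483234 -0.15380631  0.1       ]
backR 0.2 [ 0.68690849 -0.13644434  0.2       ]
```

```bash
cat >> h.py <<'E'
YAW=0.169; FM=np.array([.5087,-.0649,0]); TX=np.array([np.cos(YAW),np.sin(YAW),0]); TY=np.array([-np.sin(YAW),np.cos(YAW),0])
STUD=FM-.025*TX; HINGE=FM+.18*TX+[0,0,.09]
def Rdown(sgn=1):
    x=np.array([0,0,-1.]);y=sgn*TY; return np.c_[x,y,np.cross(x,y)]
def cmd(tip,R1=None,off=.19):
    s,R=state(); R1=R if R1 is None else R1
    tcp=np.array(tip)-R1@[off,0,0]; d=R.T@(tcp-s["tcp_pos"])/.15
    rv=Ro.from_matrix(R.T@R1).as_rotvec()/np.pi
    return np.round(d,4),np.round(rv,4)
def lidpt(th,s,extra=0):
    n=np.sin(th)*TX+np.array([0,0,np.cos(th)]); a=-np.cos(th)*TX+np.array([0,0,np.sin(th)])
    return HINGE+s*a+(.008+extra)*n
E
python3 - <<'E'
from h import *
s,R=state(); print(R.round(3)); print("stud",STUD,"hinge",HINGE)
for sg in(1,-1): print(sg,cmd([.58,-.05,.35],Rdown(sg)))
for th in (.5,.7,.8,.85,.9,1.0):
  p=lidpt(th,.183);print(th,[proj("top",p+w*TY).round(1) for w in(.122,-.122)],[proj("side",p+w*TY).round(1) for w in(.122,-.122)], proj("top",lidpt(th,.205)).round(1))
E
```

```text
[[-0.     0.232 -0.973]
 [ 0.002 -0.973 -0.232]
 [-1.    -0.002 -0.   ]]
stud [ 0.48405616 -0.06910492  0.        ] hinge [ 0.68613562 -0.0346246   0.09      ]
1 (array([-0.9028, -3.1134, -3.6845]), array([-9.794e-01, -8.000e-04, -0.000e+00]))
-1 (array([-0.9028, -3.1134, -3.6845]), array([ 0.0206, -0.    ,  0.0005]))
0.5 [array([309.5, 218.1]), array([406. , 199.7])] [array([329.4, 189.1]), array([379.7, 141.4])] [359.9 216.5]
0.7 [array([307.7, 209. ]), array([406.8, 190.1])] [array([322.4, 176.7]), array([374., 130.])] [359.3 206.1]
0.8 [array([306.6, 203.4]), array([406.8, 184.4])] [array([318.1, 170.6]), array([370.4, 124.5])] [358.8 199.8]
0.85 [array([306. , 200.4]), array([406.8, 181.3])] [array([315.9, 167.7]), array([368.5, 121.8])] [358.4 196.4]
0.9 [array([305.4, 197.2]), array([406.7, 178.1])] [array([313.5, 164.7]), array([366.4, 119.2])] [358.  192.8]
1.0 [array([304. , 190.5]), array([406.3, 171.2])] [array([308.4, 159.1]), array([362. , 114.2])] [357.1 185.1]
```

Lid corners and eye fit θ≈0.92. I'll go above the lid with the fingers shut.

>>> {"method": "send_rows", "body": {
  "commands": [
    [[-0.4,-0.8,-0.9],[0.02,0,0],1],
    [[-0.4,-0.8,-0.9],[0.02,0,0],1],
    [[-0.4,-0.8,-0.9],[0.02,0,0],1],
    [[-0.4,-0.8,-0.9],[0.02,0,0],1],
    [[-0.4,-0.8,-0.9],[0.02,0,0],1],
    [[-0.4,-0.8,-0.9],[0.02,0,0],1],
    [[-0.4,-0.8,-0.9],[0.02,0,0],1]
  ],
  "force": 20
}}

```text
time: 0.73
tcp_pos: [0.2546, -0.4835, 0.4646]
tool_rot: [1.418, 1.571, -1.551]
wrist_force: [-1.1, -0.2, -0.0]
finger_gap: 0.0536
```

>>> {"method": "send_rows", "body": {
  "commands": [
    [[-0.5,-0.8,-0.9],[0,0,0],1],
    [[-0.5,-0.8,-0.9],[0,0,0],1],
    [[-0.5,-0.8,-0.9],[0,0,0],1],
    [[-0.5,-0.8,-0.9],[0,0,0],1],
    [[-0.5,-0.8,-0.9],[0,0,0],1],
    [[-0.5,-0.8,-0.9],[0,0,0],1],
    [[-0.5,-0.8,-0.9],[0,0,0],1]
  ]
}}

```text
time: 1.32
tcp_pos: [0.3674, -0.3422, 0.5396]
tool_rot: [1.183, 1.57, -1.785]
wrist_force: [-0.3, -0.8, -0.3]
finger_gap: 0.0074
```

Run:
```python
from h import *
s,R=state(); print(s["time"],s["tcp_pos"],s["joint_positions"],R@[.19,0,0]+s["tcp_pos"],s["finger_gap"])
for th in(.92,.7,.45,.2,0): print(th,lidpt(th,.16))
print(cmd(lidpt(.92,.16,.05),Rdown(-1)))
```

```text
1.3167 [ 0.36735104 -0.34223656  0.53962525] [-8.56815037e-01 -2.57305066e-01  1.79000091e+00 -8.17567766e-04
  1.60828457e+00  5.39588755e-01] [ 0.3673099  -0.34242613  0.34962535] 0.007366730668957671
0.92 [ 0.59685947 -0.04985757  0.22214282]
0.7 [ 0.57058461 -0.05434078  0.19919357]
0.45 [ 0.54754676 -0.05827167  0.16679806]
0.2 [ 0.53312569 -0.0607323   0.12962763]
0 [ 0.52841507 -0.06153607  0.098     ]
(array([ 0.6456, -1.6534, -2.1104]), array([ 0.0017,  0.0001, -0.0003]))
```

>>> {"method": "send_rows", "body": {
  "commands": [
    [[-0.05,-0.82,-0.98],[0,0,0],1],
    [[-0.05,-0.82,-0.98],[0,0,0],1],
    [[-0.05,-0.82,-0.98],[0,0,0],1],
    [[-0.05,-0.82,-0.98],[0,0,0],1],
    [[-0.05,-0.82,-0.98],[0,0,0],1],
    [[-0.05,-0.82,-0.98],[0,0,0],1],
    [[-0.05,-0.82,-0.98],[0,0,0],1]
  ]
}}

```text
time: 1.9
tcp_pos: [0.4912, -0.1966, 0.5449]
tool_rot: [-0.074, 1.567, -3.041]
wrist_force: [0.1, 0.1, 0.1]
finger_gap: -0.0001
```

>>> {"method": "send_rows", "body": {
  "commands": [
    [[0,-0.83,-1],[0,0,0],1],
    [[0,-0.83,-1],[0,0,0],1],
    [[0,-0.83,-1],[0,0,0],1],
    [[0,-0.83,-1],[0,0,0],1],
    [[0,-0.83,-1],[0,0,0],1],
    [[0,-0.83,-1],[0,0,0],1],
    [[0,-0.83,-1],[0,0,0],1],
    [[0,-0.83,-1],[0,0,0],1]
  ]
}}

```text
time: 2.57
tcp_pos: [0.617, -0.0503, 0.5435]
tool_rot: [0.01, 1.565, -2.959]
wrist_force: [-0.1, -0.5, -0.6]
finger_gap: 0.0006
```

Run:
```python
from h import *
s,R=state(); print(s["time"],R@[.19,0,0]+s["tcp_pos"],s["joint_positions"].round(2),s["wrist_force"])
print(cmd(lidpt(.92,.16,.02),Rdown(-1)))
im=manip.grab_frame("side"); crop(im,240,60,440,260,3,"pics/s2.png")
im=manip.grab_frame("wrist"); cv2.imwrite("pics/w2.png",im)
```

```text
2.5667 [ 0.61595495 -0.05048277  0.35350624] [-0.17  0.01  1.54 -0.    1.6   1.23] [-0.14300038 -0.46341051 -0.57346725]
(array([ 0.7951, -0.0255,  0.0213]), array([ 0.0009,  0.0018, -0.    ]))
```

View pics/s2.png

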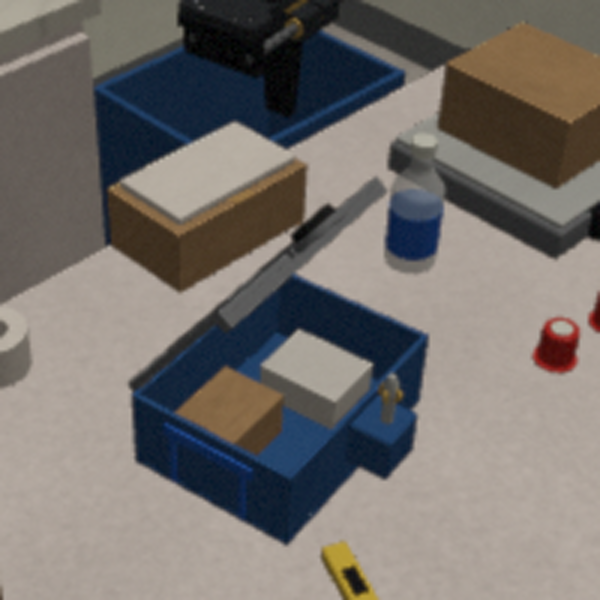

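View pics/w2.png

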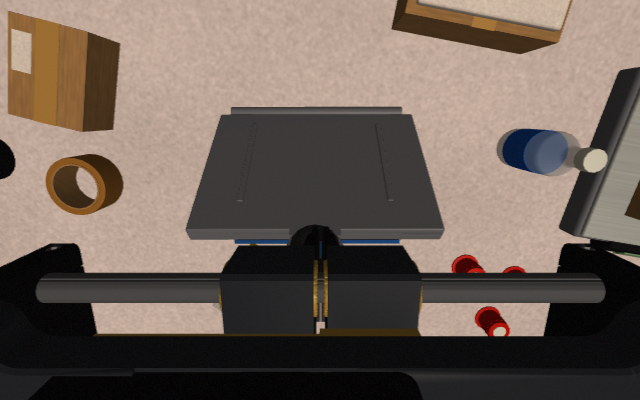

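Lid centred beneath the fingers. Going down to just above the lid.

>>> {"method": "send_rows", "body": {
  "commands": [
    [[0.3,-0.02,0.02],[0,0,0],1],
    [[0.6,-0.02,0.02],[0,0,0],1],
    [[0.77,-0.02,0.02],[0,0,0],1],
    [[0.77,-0.02,0.02],[0,0,0],1],
    [[0.77,-0.02,0.02],[0,0,0],1]
  ]
}}

```text
time: 3.08
tcp_pos: [0.6118, -0.049, 0.4272]
tool_rot: [-0.13, 1.563, -3.102]
wrist_force: [-0.9, 0.3, 0.5]
finger_gap: 0.0003
```

Run:
```python
from h import *
s,R=state(); print(s["time"],R@[.19,0,0]+s["tcp_pos"],s["wrist_force"],R.round(3))
for th in(.92,.85,.8,.7,.6,.5,.4,.3,.2,.1,0): print(th,cmd(lidpt(th,.16),R)[0], (lidpt(th,.16)))
```

```text
3.0833 [ 0.61030379 -0.04901821  0.23716417] [-0.88201546  0.26136618  0.54863854] [[-0.008  0.169 -0.986]
 [-0.    -0.986 -0.169]
 [-1.    -0.001  0.008]]
0.92 [ 0.1009 -0.0095  0.0885] [ 0.59685947 -0.04985757  0.22214282]
0.85 [ 0.1457 -0.0095  0.1483] [ 0.58796733 -0.05137481  0.21548473]
0.8 [ 0.1803 -0.0095  0.189 ] [ 0.58190774 -0.05240874  0.21035063]
0.7 [ 0.2553 -0.0095  0.2649] [ 0.57058461 -0.05434078  0.19919357]
0.6 [ 0.3375 -0.0094  0.333 ] [ 0.56041602 -0.05607582  0.18694548]
0.5 [ 0.4261 -0.0094  0.3926] [ 0.55150358 -0.05759653  0.17372875]
0.4 [ 0.5202 -0.0093  0.443 ] [ 0.54393634 -0.05888771  0.15967542]
0.3 [ 0.6189 -0.0093  0.4838] [ 0.5377899  -0.05993646  0.14492592]
0.2 [ 0.7211 -0.0092  0.5145] [ 0.53312569 -0.0607323   0.12962763]
0.1 [ 0.8259 -0.0091  0.5349] [ 0.5299903  -0.06126729  0.11393338]
0 [ 0.9322 -0.009   0.5447] [ 0.52841507 -0.06153607  0.098     ]
```

>>> {"method": "send_rows", "body": {
  "commands": [
    [[0.03,-0.01,0.03],[0,0,0],1],
    [[0.06,-0.01,0.06],[0,0,0],1],
    [[0.09,-0.01,0.09],[0,0,0],1],
    [[0.11,-0.01,0.11],[0,0,0],1],
    [[0.13,-0.01,0.13],[0,0,0],1],
    [[0.15,-0.01,0.15],[0,0,0],1],
    [[0.17,-0.01,0.18],[0,0,0],1],
    [[0.19,-0.01,0.2],[0,0,0],1],
    [[0.22,-0.01,0.23],[0,0,0],1],
    [[0.25,-0.01,0.26],[0,0,0],1]
  ]
}}

```text
time: 3.92
tcp_pos: [0.5725, -0.0541, 0.3894]
tool_rot: [-0.137, 1.563, -3.109]
wrist_force: [1.4, -1.0, -0.2]
finger_gap: 0.0006
```

Run:
```python
from h import *
s,R=state(); print(s["time"],R@[.19,0,0]+s["tcp_pos"],s["wrist_force"])
for th in(.6,.5,.4,.3,.2,.1,0): print(th,cmd(lidpt(th,.16),R)[0])
im=manip.grab_frame("side"); crop(im,240,60,440,260,3,"pics/s3.png")
```

```text
3.9167 [ 0.57102803 -0.05417624  0.19939613] [ 1.42709747 -0.99274282 -0.2136625 ]
0.6 [0.0836 0.0006 0.0712]
0.5 [0.1721 0.0007 0.1308]
0.4 [0.2662 0.0007 0.1812]
0.3 [0.3649 0.0008 0.222 ]
0.2 [0.4671 0.0009 0.2528]
0.1 [0.5719 0.001  0.2732]
0 [0.6782 0.0011 0.283 ]
```

View pics/s3.png

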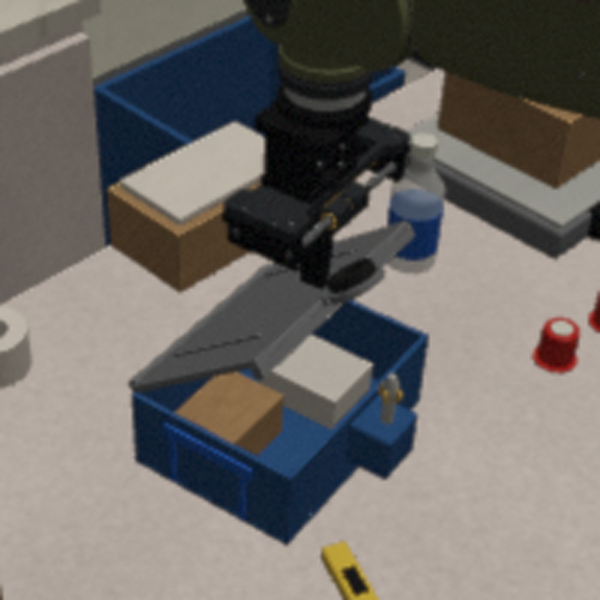

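Lid is following the fingers (about 0.65 rad now). Continuing.

>>> {"method": "send_rows", "body": {
  "commands": [
    [[0.03,0,0.02],[0,0,0],1],
    [[0.06,0,0.045],[0,0,0],1],
    [[0.09,0,0.065],[0,0,0],1],
    [[0.12,0,0.085],[0,0,0],1],
    [[0.15,0,0.1],[0,0,0],1],
    [[0.18,0,0.12],[0,0,0],1],
    [[0.21,0,0.135],[0,0,0],1],
    [[0.24,0,0.15],[0,0,0],1],
    [[0.27,0,0.16],[0,0,0],1],
    [[0.3,0,0.17],[0,0,0],1]
  ]
}}

```text
time: 4.8
tcp_pos: [0.5458, -0.0585, 0.3428]
tool_rot: [-0.182, 1.559, 3.13]
wrist_force: [-0.5, 0.1, 1.4]
finger_gap: 0.0003
```

Run:
```python
from h import *
s,R=state(); print(s["time"],R@[.19,0,0]+s["tcp_pos"],s["wrist_force"])
for th in(.3,.2,.1,0): print(th,cmd(lidpt(th,.155),R)[0])
```

```text
4.8 [ 0.54352733 -0.05843067  0.15283174] [-0.47701369  0.08954094  1.38978527]
0.3 [0.0626 0.0036 0.0068]
0.2 [0.1617 0.0038 0.0364]
0.1 [0.2633 0.004  0.0559]
0 [0.3663 0.0042 0.0652]
```

>>> {"method": "send_rows", "body": {
  "commands": [
    [[0.03,0,0.005],[0,0,0],1],
    [[0.06,0,0.01],[0,0,0],1],
    [[0.09,0,0.015],[0,0,0],1],
    [[0.12,0,0.02],[0,0,0],1],
    [[0.15,0,0.03],[0,0,0],1],
    [[0.18,0,0.04],[0,0,0],1],
    [[0.21,0,0.045],[0,0,0],1],
    [[0.24,0,0.05],[0,0,0],1],
    [[0.27,0,0.055],[0,0,0],1],
    [[0.3,0,0.06],[0,0,0],1]
  ]
}}

```text
time: 5.63
tcp_pos: [0.5364, -0.06, 0.2975]
tool_rot: [-0.179, 1.559, 3.132]
wrist_force: [0.5, 0.7, 0.5]
finger_gap: 0.0004
```

>>> {"method": "send_rows", "body": {
  "commands": [
    [[0.02,0,0],[0,0,0],1],
    [[0.03,0,0],[0,0,0],1],
    [[0.04,0,0],[0,0,0],1],
    [[0.05,0,0],[0,0,0],1],
    [[0.06,0,0],[0,0,0],1]
  ]
}}

```text
time: 6.05
tcp_pos: [0.5362, -0.06, 0.2885]
tool_rot: [-0.185, 1.559, 3.126]
wrist_force: [-1.5, -0.1, 0.7]
finger_gap: 0.0006
```

Run:
```python
from h import *
s,R=state(); print(s["time"],R@[.19,0,0]+s["tcp_pos"],s["wrist_force"])
im=manip.grab_frame("side"); crop(im,240,60,440,260,3,"pics/s4.png")
```

```text
6.05 [ 0.53400147 -0.05995753  0.09850585] [-1.53369481 -0.10382101  0.69931368]
```

View pics/s4.png

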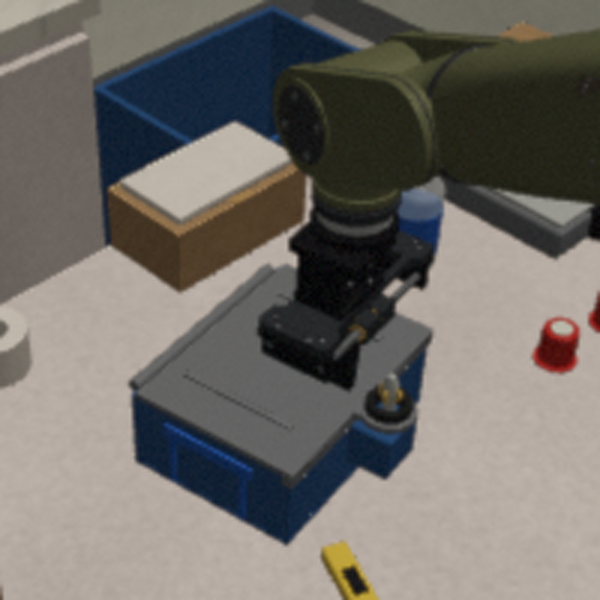

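The eye is around the stud and the lid is nearly flat. I'll press onto the stop until the force rises.

>>> {"method": "send_rows", "body": {
  "commands": [
    [[0.01,0,0],[0,0,0],1],
    [[0.02,0,0],[0,0,0],1],
    [[0.03,0,0],[0,0,0],1],
    [[0.03,0,0],[0,0,0],1]
  ]
}}

```text
time: 6.43
tcp_pos: [0.5367, -0.06, 0.2882]
tool_rot: [-0.18, 1.558, 3.131]
wrist_force: [-12.2, 1.5, 21.5]
finger_gap: 0.0002
```

Contact on the stop at 21 N. Lift and look.

>>> {"method": "send_rows", "body": {
  "commands": [
    [[-0.2,0,0],[0,0,0],1],
    [[-0.5,0,0],[0,0,0],1],
    [[-0.7,0,0],[0,0,0],1],
    [[-0.9,0.2,0.1],[0,0,0],-0.47],
    [[-0.9,0.5,0.2],[0,0,0],-0.47],
    [[-0.9,0.8,0.2],[0,0,0],-0.47],
    [[-0.9,1,0.2],[0,0,0],-0.47],
    [[-0.9,1,0.2],[0,0,0],-0.47]
  ]
}}

```text
time: 7.1
tcp_pos: [0.5342, -0.2182, 0.4235]
tool_rot: [0.094, 1.559, -2.883]
wrist_force: [-1.2, 0.4, -0.7]
finger_gap: 0.0285
```

Run:
```python
from h import *
s,R=state(); print(s["time"],R@[.19,0,0]+s["tcp_pos"],s["wrist_force"],s["finger_gap"])
im=manip.grab_frame("top"); crop(im,290,135,490,285,4,"pics/t5.png")
im=manip.grab_frame("side"); crop(im,270,100,470,250,4,"pics/s5.png")
print(cmd([.4722,-.3379,.15],Rdown(-1)))
```

```text
7.1 [ 0.53202447 -0.21881579  0.23350193] [-1.16313436  0.42407868 -0.7136162 ] 0.028521617701193606
(array([0.5567, 0.7451, 0.5369]), array([-0.0006,  0.004 ,  0.0009]))
```

View pics/t5.png

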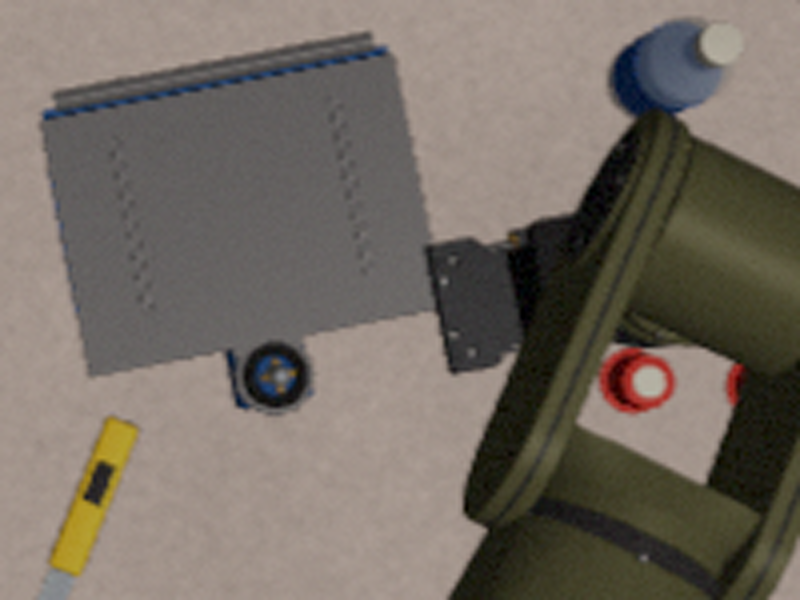

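View pics/s5.png

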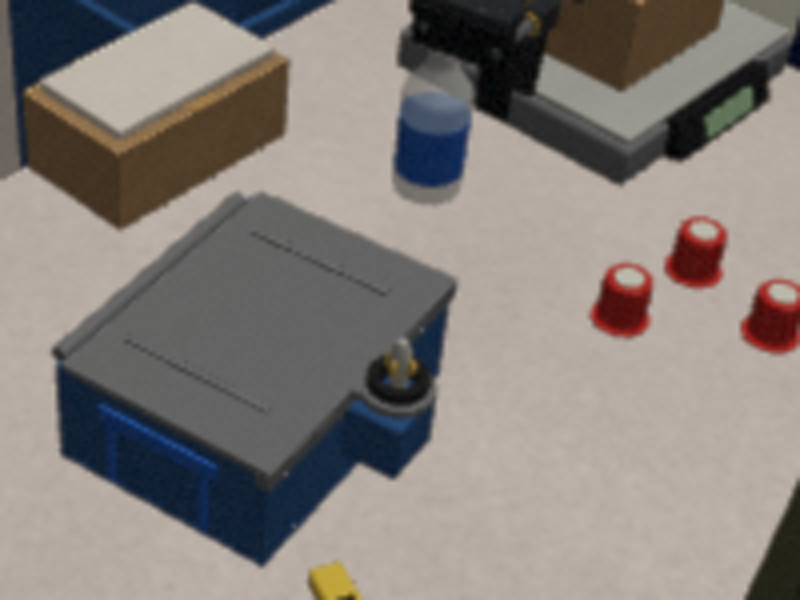

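Lid shut. Moving above the cap; refining the stud too.

>>> {"method": "send_rows", "body": {
  "commands": [
    [[0.2,0.3,0.2],[0,0.004,0],-0.4],
    [[0.4,0.6,0.4],[0,0.004,0],-0.4],
    [[0.5,0.74,0.53],[0,0.004,0],-0.4],
    [[0.5,0.74,0.53],[0,0.004,0],-0.4],
    [[0.5,0.74,0.53],[0,0.004,0],-0.4],
    [[0.5,0.74,0.53],[0,0.004,0],-0.4]
  ]
}}

```text
time: 7.7
tcp_pos: [0.4727, -0.3366, 0.347]
tool_rot: [-1.324, 1.565, 1.983]
wrist_force: [-0.5, 0.1, -0.7]
finger_gap: 0.0665
```

Run:
```python
from h import *
T=lambda x,y:(290+x/4-.375,135+y/4-.375); S=lambda x,y:(270+x/4-.375,100+y/4-.375)
print("stud",tri("top",T(281,375),"side",S(402,344)), "ring",tri("top",T(275,376),"side",S(399,377)))
print(onz("top",T(281,375),.137),onz("top",T(275,376),.106),onz("side",S(402,344),.137),onz("side",S(399,377),.106))
print("capexp",tri("top",T(650,382),"side",S(629,277)))
s,R=state(); print(s["time"],R@[.19,0,0]+s["tcp_pos"],s["wrist_force"],s["finger_gap"])
print(cmd([.4722,-.3379,.10],Rdown(-1)))
cv2.imwrite("pics/w6.png",manip.grab_frame("wrist"));print("pred cap",proj("wrist",[.4722,-.3379,.042]))
im=manip.grab_frame("side"); crop(im,370,100,520,220,5,"pics/s6.png")
```

```text
stud (array([ 0.48310559, -0.06962245,  0.13340116]), np.float64(0.0011710491752875674)) ring (array([ 0.48191282, -0.06885235,  0.10417803]), np.float64(0.0005828472229054357))
[ 0.48270726 -0.06962981  0.137     ] [ 0.48171587 -0.06885905  0.106     ] [ 0.48118087 -0.06601442  0.137     ] [ 0.48098146 -0.06708971  0.106     ]
capexp (array([ 0.47196247, -0.33880106,  0.04107097]), np.float64(0.0014345880750441108))
7.7 [ 0.47221884 -0.33559719  0.15699047] [-0.50972295  0.14350667 -0.66672859] 0.06645239938230221
(array([0.3799, 0.0101, 0.0039]), array([-0.001 ,  0.0005,  0.0018]))
pred cap [323.62807735 198.74174892]
```

View pics/w6.png

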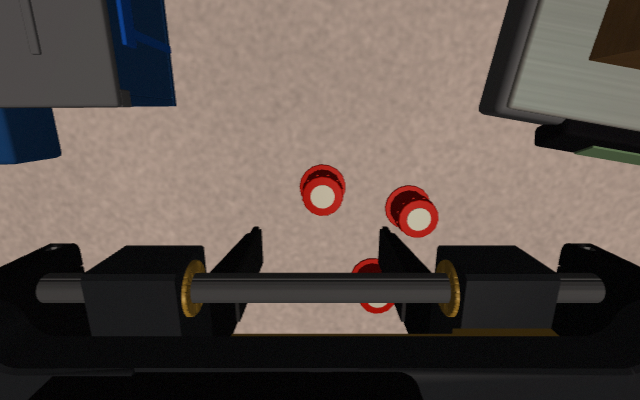

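View pics/s6.png

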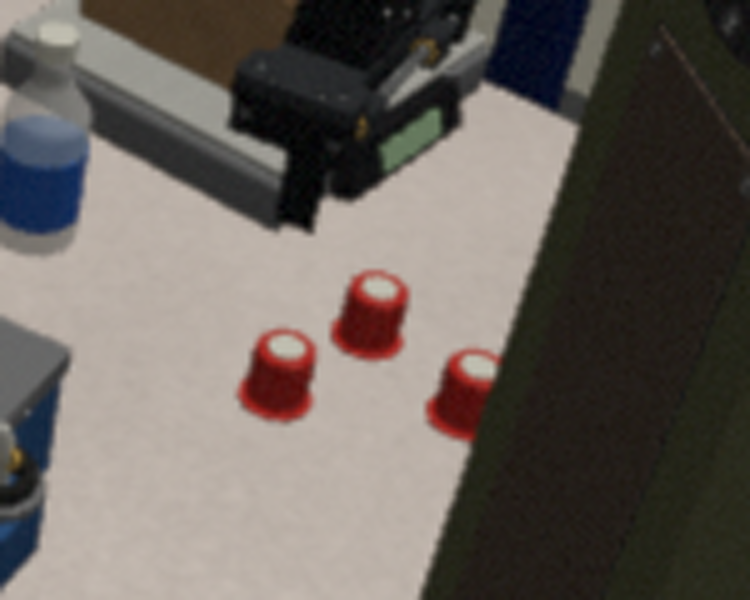

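Three caps in the wrist view: (322,197), (418,218), (376,300). World left is image left, so (322,197) is the leftmost cap; its dot agrees with my prediction (324,199). Descending.

Run:
```python
from h import *
im=cv2.imread("pics/w6.png"); h=cv2.cvtColor(im,cv2.COLOR_BGR2HSV)
m=((h[...,1]<60)&(h[...,2]>150)).astype(np.uint8); m[:, :300]=0;m[:,345:]=0;m[:180]=0;m[220:]=0
M=cv2.moments(m,True); uv=(M["m10"]/M["m00"],M["m01"]/M["m00"]); p=onz("wrist",uv,.042); print(uv,M["m00"],p)
q=np.array([p[0]*.5+.472*.5,p[1]*.5-.338*.5,.005]);print(q,cmd(q,Rdown(-1)))
```

```text
(321.98638613861385, 204.759900990099) 808.0 [ 0.46683658 -0.33750487  0.042     ]
[ 0.46941829 -0.33775243  0.005     ] (array([1.0279, 0.01  , 0.0326]), array([-0.0002, -0.0003,  0.0009]))
```

>>> {"method": "send_rows", "body": {
  "commands": [
    [[0.2,0.012,0],[0,0,0],-0.4],
    [[0.4,0.012,0],[0,0,0],-0.4],
    [[0.6,0.012,0],[0,0,0],-0.4],
    [[0.75,0.012,0],[0,0,0],-0.4],
    [[0.75,0.012,0],[0,0,0],-0.4],
    [[0.75,0.012,0],[0,0,0],-0.4]
  ]
}}

```text
time: 8.3
tcp_pos: [0.475, -0.336, 0.2366]
tool_rot: [-1.683, 1.567, 1.63]
wrist_force: [-0.1, -1.2, 0.1]
finger_gap: 0.0665
```

Run:
```python
from h import *
s,R=state(); print(s["time"],R@[.19,0,0]+s["tcp_pos"],s["wrist_force"],s["finger_gap"])
cv2.imwrite("pics/w7.png",manip.grab_frame("wrist"));print("pred cap",proj("wrist",[.4722,-.3379,.042]))
print(cmd([.472,-.3381,.006],Rdown(-1)))
```

```text
8.3 [ 0.47494525 -0.33525854  0.04664646] [-0.11639248 -1.19691253  0.11076469] 0.06653617446474419
pred cap [322.1595386  248.83485126]
(array([0.2826, 0.0054, 0.0251]), array([ 0.0004, -0.0008,  0.0004]))
```

View pics/w7.png

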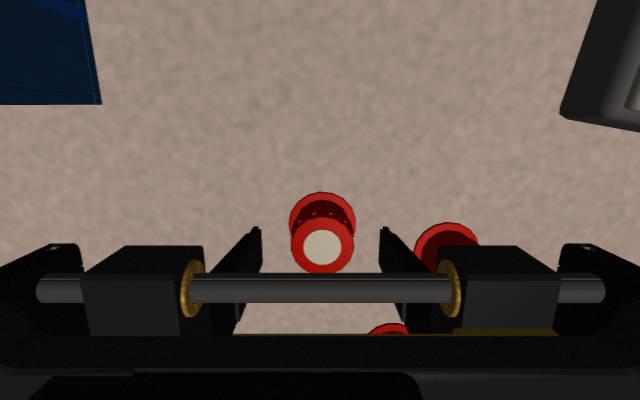

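Dot at (322,246), predicted (322,249), so x≈0.473. Down and grip.

>>> {"method": "send_rows", "body": {
  "commands": [
    [[0.1,0.008,0.016],[0,0,0],-0.4],
    [[0.2,0.008,0.016],[0,0,0],-0.4],
    [[0.28,0.008,0.016],[0,0,0],-0.4],
    [[0.28,0.008,0.016],[0,0,0],-0.4],
    [[0.28,0.008,0.016],[0,0,0],1],
    [[0.28,0.008,0.016],[0,0,0],1],
    [[0.28,0.008,0.016],[0,0,0],1],
    [[0.28,0.008,0.016],[0,0,0],1],
    [[0.28,0.008,0.016],[0,0,0],1],
    [[0.28,0.008,0.016],[0,0,0],1]
  ],
  "force": 50
}}

```text
time: 9.18
tcp_pos: [0.4737, -0.3384, 0.1972]
tool_rot: [-2.992, 1.567, 0.32]
wrist_force: [0.4, 0.8, 2.8]
finger_gap: 0.038
```

Run:
```python
from h import *
s,R=state(); print(s["time"],R@[.19,0,0]+s["tcp_pos"],s["wrist_force"],s["finger_gap"])
print(R.round(3),s["joint_positions"].round(2))
```

```text
9.1833 [ 0.47426522 -0.33821611  0.00722191] [0.40094141 0.81281651 2.83658863] 0.03799848432087704
[[ 0.003  0.169 -0.986]
 [ 0.001 -0.986 -0.169]
 [-1.    -0.001 -0.003]] [-0.71  0.19  1.95  0.    1.    0.69]
```

Gripped (38 mm). Lift and carry to above the stud.

>>> {"method": "send_rows", "body": {
  "commands": [
    [[-0.2,0,0],[0,0,0],1],
    [[-0.4,0,0],[0,0,0],1],
    [[-0.7,0,0],[0,0,0],1],
    [[-1,0,0],[0,0,0],1],
    [[-1,0,0],[0,0,0],1],
    [[-1,0,0],[0,0,0],1]
  ]
}}

```text
time: 9.68
tcp_pos: [0.474, -0.3394, 0.3524]
tool_rot: [2.511, 1.559, -0.461]
wrist_force: [-0.1, -1.0, -0.3]
finger_gap: 0.0379
```

Run:
```python
from h import *
s,R=state(); print(s["time"],R@[.19,0,0]+s["tcp_pos"],s["wrist_force"],s["finger_gap"])
print(cmd([.483,-.069,.2],Rdown(-1)))
```

```text
9.6833 [ 0.47595238 -0.3403339   0.16239286] [-0.10158734 -1.03997946 -0.31139459] 0.037859264176068344
(array([-0.2593, -1.7646, -0.3665]), array([ 0.0004, -0.0029, -0.0021]))
```

>>> {"method": "send_rows", "body": {
  "commands": [
    [[-0.28,-0.2,0],[0,0,0],1],
    [[-0.28,-0.4,-0.05],[0,0,0],1],
    [[-0.28,-0.65,-0.1],[0,0,0],1],
    [[-0.28,-0.9,-0.18],[0,0,0],1],
    [[-0.28,-0.9,-0.18],[0,0,0],1],
    [[-0.28,-0.9,-0.18],[0,0,0],1]
  ]
}}

```text
time: 10.18
tcp_pos: [0.4771, -0.1998, 0.3914]
tool_rot: [2.489, 1.563, -0.479]
wrist_force: [-0.3, -0.3, -0.8]
finger_gap: 0.0377
```

Run:
```python
from h import *
s,R=state(); print(s["time"],R@[.19,0,0]+s["tcp_pos"],s["wrist_force"],s["finger_gap"])
print(cmd([.483,-.069,.2],Rdown(-1)))
```

```text
10.1833 [ 0.47851044 -0.20047397  0.20142148] [-0.30452968 -0.31346519 -0.77520161] 0.03766036193242885
(array([ 0.0065, -0.852 , -0.1889]), array([ 0.0014, -0.0021, -0.0016]))
```

>>> {"method": "send_rows", "body": {
  "commands": [
    [[0,-0.2,-0.05],[0,-0.002,-0.002],1],
    [[0,-0.4,-0.1],[0,-0.002,-0.002],1],
    [[0,-0.6,-0.15],[0,-0.002,-0.002],1],
    [[0,-0.76,-0.19],[0,-0.002,-0.002],1],
    [[0,-0.85,-0.19],[0,-0.002,-0.002],1],
    [[0,-0.85,-0.19],[0,-0.002,-0.002],1],
    [[0,-0.85,-0.19],[0,-0.002,-0.002],1]
  ]
}}

```text
time: 10.77
tcp_pos: [0.4832, -0.0698, 0.3896]
tool_rot: [-0.672, 1.568, 2.644]
wrist_force: [-0.1, 0.2, -0.8]
finger_gap: 0.0376
```

Run:
```python
from h import *
s,R=state(); print(s["time"],R@[.19,0,0]+s["tcp_pos"],s["wrist_force"],s["finger_gap"])
print(R.round(3),cmd([.483,-.069,.155],Rdown(-1)))
im=manip.grab_frame("side"); crop(im,320,110,420,220,5,"pics/s8.png")
im=manip.grab_frame("top"); crop(im,290,170,440,280,5,"pics/t8.png")
cv2.imwrite("pics/w8.png",manip.grab_frame("wrist"))
```

```text
10.7667 [ 0.48280215 -0.06954863  0.19962271] [-0.06151023  0.21299393 -0.83698438] 0.037589263919096436
[[-0.002  0.173 -0.985]
 [ 0.001 -0.985 -0.173]
 [-1.    -0.002  0.002]] (array([ 2.975e-01, -4.800e-03, -1.000e-04]), array([0.0015, 0.0006, 0.0005]))
```

View pics/s8.png

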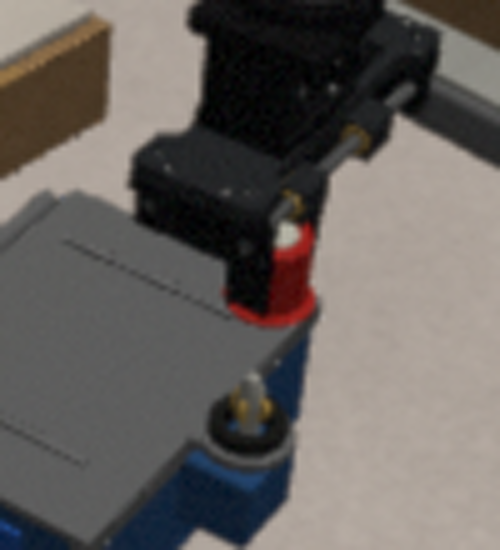

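View pics/t8.png

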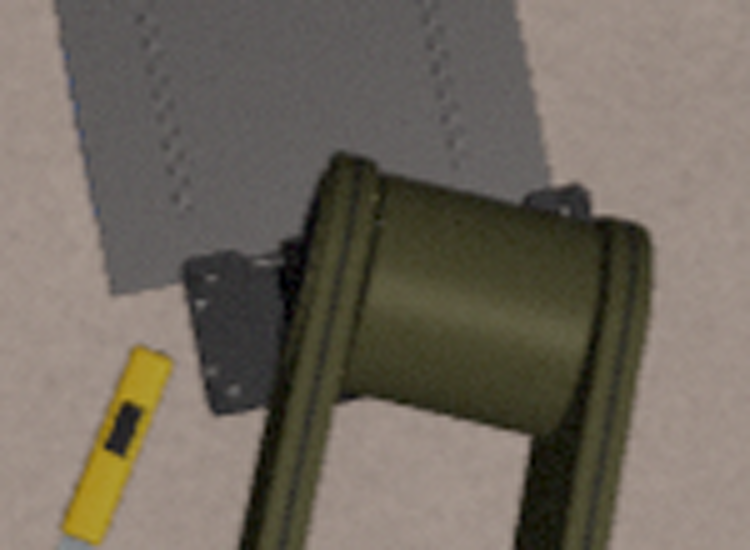

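View pics/w8.png

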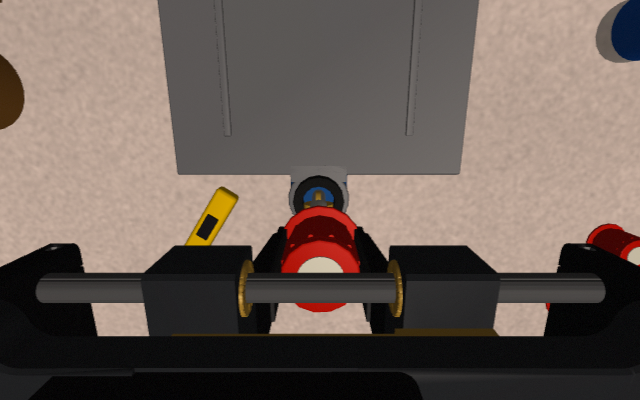

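Run:
```python
from h import *
im=cv2.imread("pics/w8.png"); crop(im,260,160,380,320,5,"pics/w8c.png")
for p in([.4834,-.0691,.108],[.483,-.0694,.137],[.482,-.0689,.108]): print(proj("wrist",p))
s,R=state(); tip=R@[.19,0,0]+s["tcp_pos"]
print("cap top pred",proj("wrist",tip+[0,0,.0348]),"side pred cap top/bot",proj("side",tip+[0,0,.0348]),proj("side",tip-[0,0,.0072]))
for z in(.02,.0225,.025):
  print([proj("wrist",np.array([.483,-.0693,.108])+z*v).round(1) for v in(TX,TY,-TY)])
```

```text
[319.52033566 203.34363024]
[319.66981772 213.95604104]
[319.00830026 204.87082953]
cap top pred [320.83567912 276.48282243] side pred cap top/bot [374.32260238 155.69470136] [372.69026139 168.46165681]
[array([319.7, 180.7]), array([296.1, 203.8]), array([343.2, 203.9])]
[array([319.7, 177.7]), array([293.2, 203.8]), array([346.2, 203.9])]
[array([319.7, 174.8]), array([290.2, 203.7]), array([349.1, 203.9])]
```

View pics/w8c.png

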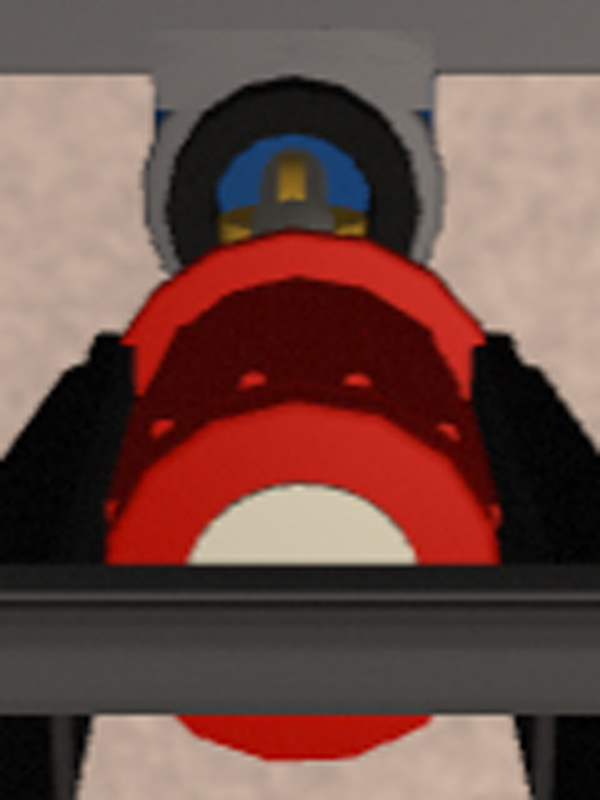

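Run:
```python
from h import *
for uv in((318.5,175.5),(293.5,200),(343.5,200)): print("gasket edge",onz("wrist",uv,.108))
a=onz("wrist",(318.5,175.5),.108)-.022*TX; print("ctr from front",a)
s,R=state(); tip=R@[.19,0,0]+s["tcp_pos"]; print(tip)
th=np.linspace(0,2*np.pi,73)
def ext(n,c,r):
    P=np.array([proj(n,c+r*np.array([np.cos(t),np.sin(t),0])) for t in th]); return P.min(0).round(2),P.max(0).round(2)
print("flange bottom pred",ext("side",tip-[0,0,.0072],.024))
print("gasket top pred",ext("side",np.array([.4836,-.069,.108]),.022))
im=cv2.imread("pics/s8.png");h=cv2.cvtColor(im,cv2.COLOR_BGR2HSV)
m=((h[...,0]<10)|(h[...,0]>170))&(h[...,1]>130)&(h[...,2]>70); ys,xs=np.nonzero(m); print("flange obs",320+xs.min()/5-.4,320+xs.max()/5-.4,110+ys.max()/5-.4)
g=cv2.cvtColor(im,cv2.COLOR_BGR2GRAY); m=(g<38).astype(np.uint8); m[:385]=0;m[470:]=0;m[:,:190]=0;m[:,310:]=0
ys,xs=np.nonzero(m); print("gasket obs",320+xs.min()/5-.4,320+xs.max()/5-.4,110+ys.min()/5-.4,110+ys.max()/5-.4)
print("stud pred side",proj("side",[.4836,-.069,.137]))
```

```text
gasket edge [ 0.50685068 -0.06419639  0.108     ]
gasket edge [ 0.48252496 -0.04690272  0.108     ]
gasket edge [ 0.48975978 -0.08859178  0.108     ]
ctr from front [ 0.4851641  -0.06789671  0.108     ]
[ 0.48309776 -0.07027996  0.20039424]
flange bottom pred (array([363.36, 162.49]), array([382.04, 174.62]))
gasket top pred (array([361.07, 187.  ]), array([377.31, 198.19]))
flange obs 365.40000000000003 382.40000000000003 174.79999999999998
gasket obs 357.6 378.8 186.6 203.4
stud pred side [370.17807057 184.65481657]
```

Run:
```python
from h import *
print([cmd([.4842,-.0687,.152],Rdown(-1)) for i in range(1)])
```

```text
[(array([ 0.3226, -0.0104, -0.0083]), array([0.0009, 0.0002, 0.0004]))]
```

>>> {"method": "send_rows", "body": {
  "commands": [
    [[0.1,-0.01,-0.01],[0,0,0],1],
    [[0.2,-0.01,-0.01],[0,0,0],1],
    [[0.32,-0.01,-0.01],[0,0,0],1],
    [[0.32,-0.01,-0.01],[0,0,0],1],
    [[0.32,-0.01,-0.01],[0,0,0],1],
    [[0.32,-0.01,-0.01],[0,0,0],1]
  ]
}}

```text
time: 11.42
tcp_pos: [0.4848, -0.0694, 0.3432]
tool_rot: [-1.56, 1.57, 1.752]
wrist_force: [0.3, -0.0, -0.1]
finger_gap: 0.0378
```

Run:
```python
from h import *
s,R=state(); print(s["time"],R@[.19,0,0]+s["tcp_pos"],s["wrist_force"],s["finger_gap"]);print(R.round(3)[:,0])
print(cmd([.4842,-.0687,.137],Rdown(-1)))
im=manip.grab_frame("side"); crop(im,320,110,420,220,5,"pics/s9.png")
im=manip.grab_frame("wrist"); crop(im,260,160,380,320,4,"pics/w9.png")
```

```text
11.4167 [ 0.48475267 -0.06924518  0.15318998] [ 0.26457512 -0.03258774 -0.0823883 ] 0.037847696136791786
[-0.     0.001 -1.   ]
(array([ 0.1079, -0.0053,  0.003 ]), array([0.0006, 0.    , 0.0003]))
```

View pics/s9.png

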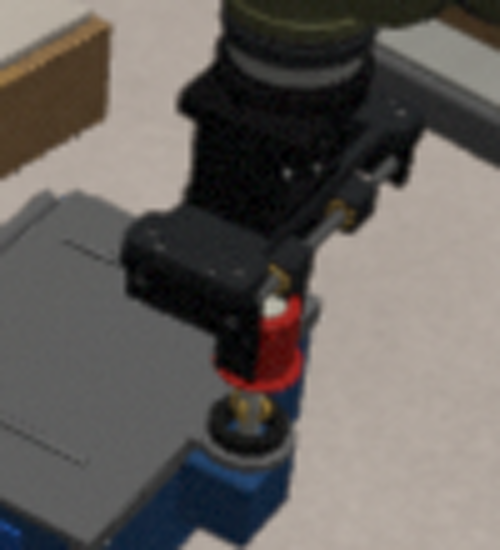

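View pics/w9.png

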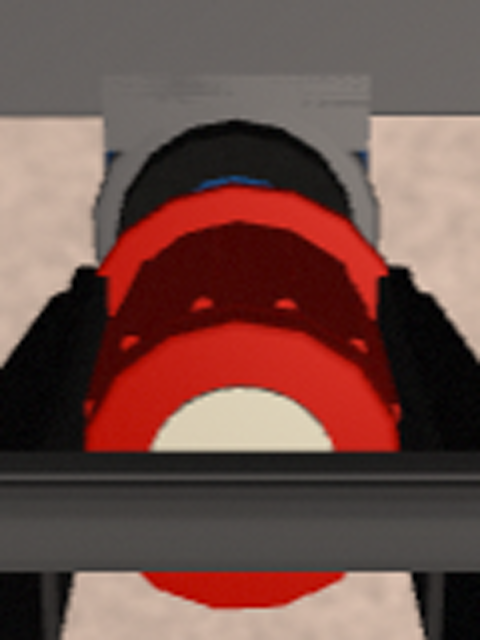

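>>> {"method": "send_rows", "body": {
  "commands": [
    [[0.03,-0.006,0],[0,0,0],1],
    [[0.06,-0.006,0],[0,0,0],1],
    [[0.09,-0.006,0],[0,0,0],1],
    [[0.12,-0.006,0],[0,0,0],1],
    [[0.14,-0.006,0],[0,0,0],1],
    [[0.14,-0.006,0],[0,0,0],1],
    [[0.14,-0.006,0],[0,0,0],1]
  ]
}}

```text
time: 12.1
tcp_pos: [0.4847, -0.0682, 0.3224]
tool_rot: [-2.302, 1.57, 1.011]
wrist_force: [0.5, 0.2, 0.2]
finger_gap: 0.0375
```

Run:
```python
from h import *
s,R=state(); print(s["time"],R@[.19,0,0]+s["tcp_pos"],s["wrist_force"],s["torque"],s["finger_gap"]);print(R.round(3)[:,0])
im=manip.grab_frame("side"); crop(im,320,110,420,220,5,"pics/s10.png")
```

```text
12.1 [ 0.4847988  -0.06805821  0.13243181] [0.49247768 0.17515791 0.22653804] [-0.02140876 -0.01606322  0.01040638] 0.03746873137378819
[ 0.     0.001 -1.   ]
```

View pics/s10.png

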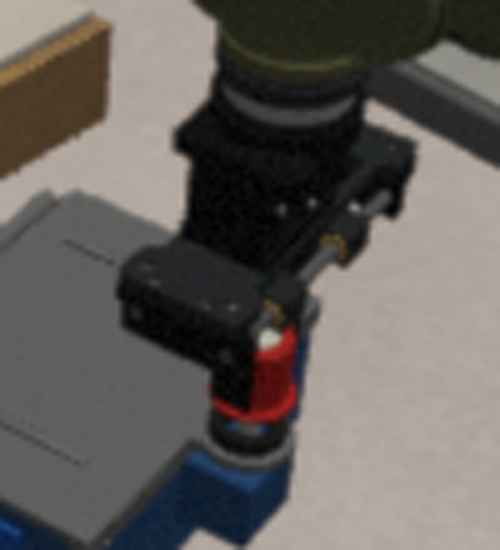

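No contact force, and the stud is inside the mouth. Pressing slowly through the snap, grip raised to 60 N.

>>> {"method": "send_rows", "body": {
  "commands": [
    [[0.007,0,0],[0,0,0],1],
    [[0.014,0,0],[0,0,0],1],
    [[0.021,0,0],[0,0,0],1],
    [[0.028,0,0],[0,0,0],1]
  ],
  "force": 60
}}

```text
time: 12.48
tcp_pos: [0.485, -0.0683, 0.319]
tool_rot: [-2.925, 1.569, 0.388]
wrist_force: [-1.5, 0.9, 5.0]
finger_gap: 0.0378
```

>>> {"method": "send_rows", "body": {
  "commands": [
    [[0.01,0,0],[0,0,0],1],
    [[0.02,0,0],[0,0,0],1],
    [[0.03,0,0],[0,0,0],1]
  ]
}}

```text
time: 12.73
tcp_pos: [0.4855, -0.0684, 0.317]
tool_rot: [3.034, 1.568, 0.063]
wrist_force: [-4.6, 0.6, 14.1]
finger_gap: 0.0382
```

>>> {"method": "send_rows", "body": {
  "commands": [
    [[0.01,0,0],[0,0,0],1],
    [[0.02,0,0],[0,0,0],1],
    [[0.03,0,0],[0,0,0],1]
  ]
}}

```text
time: 12.98
tcp_pos: [0.4858, -0.0684, 0.3152]
tool_rot: [3.058, 1.568, 0.088]
wrist_force: [-7.5, 1.8, 13.8]
finger_gap: 0.0375
```

>>> {"method": "send_rows", "body": {
  "commands": [
    [[0.01,0,0.008],[0,0,0],1],
    [[0.02,0,0.012],[0,0,0],1],
    [[0.03,0,0.012],[0,0,0],1]
  ]
}}

```text
time: 13.23
tcp_pos: [0.4845, -0.0686, 0.3124]
tool_rot: [-3.104, 1.566, 0.209]
wrist_force: [-1.7, 2.5, 4.4]
finger_gap: 0.0374
```

>>> {"method": "send_rows", "body": {
  "commands": [
    [[0.01,0,0.004],[0,0,0],1],
    [[0.02,0,0.004],[0,0,0],1],
    [[0.03,0,0.004],[0,0,0],1]
  ]
}}

```text
time: 13.48
tcp_pos: [0.4837, -0.0685, 0.3071]
tool_rot: [-2.995, 1.566, 0.318]
wrist_force: [0.5, 1.5, -2.9]
finger_gap: 0.0374
```

Run:
```python
from h import *
s,R=state(); print(s["time"],R@[.19,0,0]+s["tcp_pos"],s["wrist_force"],s["torque"],s["finger_gap"]);print(R.round(4)[:,0])
im=manip.grab_frame("side"); crop(im,320,110,420,220,5,"pics/s11.png")
```

```text
13.4833 [ 0.48451458 -0.06826171  0.11707293] [ 0.4757366   1.50900966 -2.94705651] [ 0.22071216 -0.20876678 -0.02625473] 0.03739736518813741
[ 0.0041  0.0013 -1.    ]
```

View pics/s11.png

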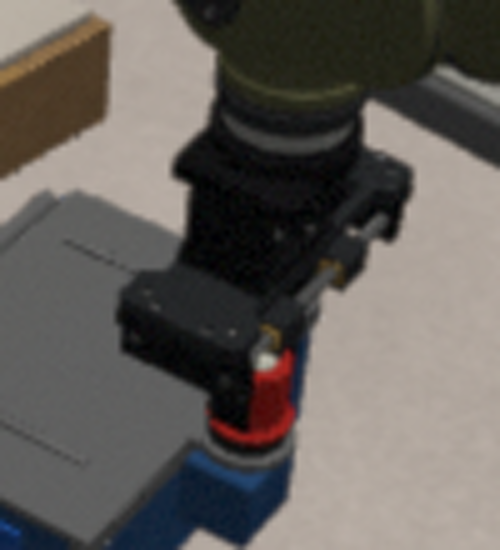

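Click passed: force peaked near 14 N then dropped. Next, squashing the gasket.

>>> {"method": "send_rows", "body": {
  "commands": [
    [[0.01,0,0],[0,0,0],1],
    [[0.02,0,0],[0,0,0],1],
    [[0.03,0,0],[0,0,0],1],
    [[0.03,0,0],[0,0,0],1]
  ]
}}

```text
time: 13.87
tcp_pos: [0.4836, -0.0686, 0.3022]
tool_rot: [-2.936, 1.568, 0.377]
wrist_force: [-2.9, -0.4, 4.1]
finger_gap: 0.0372
```

>>> {"method": "send_rows", "body": {
  "commands": [
    [[0.01,0,0],[0,0,0],1],
    [[0.02,0,0],[0,0,0],1],
    [[0.02,0,0],[0,0,0],1]
  ]
}}

```text
time: 14.12
tcp_pos: [0.4838, -0.0687, 0.3001]
tool_rot: [-2.889, 1.568, 0.424]
wrist_force: [-3.1, 1.1, 6.6]
finger_gap: 0.0379
```

>>> {"method": "send_rows", "body": {
  "commands": [
    [[0.01,0,0],[0,0,0],1],
    [[0.02,0,0],[0,0,0],1],
    [[0.02,0,0],[0,0,0],1]
  ]
}}

```text
time: 14.37
tcp_pos: [0.4841, -0.0687, 0.2999]
tool_rot: [-2.668, 1.569, 0.645]
wrist_force: [-9.3, 2.4, 17.2]
finger_gap: 0.0376
```

Hard stop: z unchanged while force rises, and the underside works out at 0.103. Set a steady push and check that it holds.

>>> {"method": "send_rows", "body": {
  "commands": [
    [[0.025,0,0],[0,0,0],1],
    [[0.025,0,0],[0,0,0],1],
    [[0.025,0,0],[0,0,0],1],
    [[0.025,0,0],[0,0,0],1],
    [[0.025,0,0],[0,0,0],1],
    [[0.025,0,0],[0,0,0],1]
  ]
}}

```text
time: 14.87
tcp_pos: [0.4844, -0.0687, 0.2998]
tool_rot: [-2.072, 1.569, 1.241]
wrist_force: [-12.7, 3.2, 21.0]
finger_gap: 0.0374
```

Run:
```python
from h import *
for i in range(4):
    im=manip.grab_frame(("side","wrist","side","top")[i]); 
    if i==2: crop(im,240,100,500,260,3,"pics/s12.png")
    if i==1: cv2.imwrite("pics/w12.png",im)
    if i==3: cv2.imwrite("pics/t12.png",im)
    s,R=state(); print(s["time"],R@[.19,0,0]+s["tcp_pos"],s["wrist_force"],s["finger_gap"])
```

```text
14.9167 [ 0.48446276 -0.06849213  0.10984277] [-11.22519961   3.86402044  21.42483109] 0.037258031131647044
14.9667 [ 0.4844509  -0.06850423  0.10985499] [-13.4471249    3.16603431  20.88150792] 0.03727476285468379
15.0167 [ 0.48446928 -0.06849691  0.10985766] [-11.57949454   3.20387481  20.98523332] 0.03756425353131105
15.0667 [ 0.48445401 -0.06849516  0.1098451 ] [-12.07616892   3.74080446  21.39222388] 0.03759214874892968
```

View pics/s12.png

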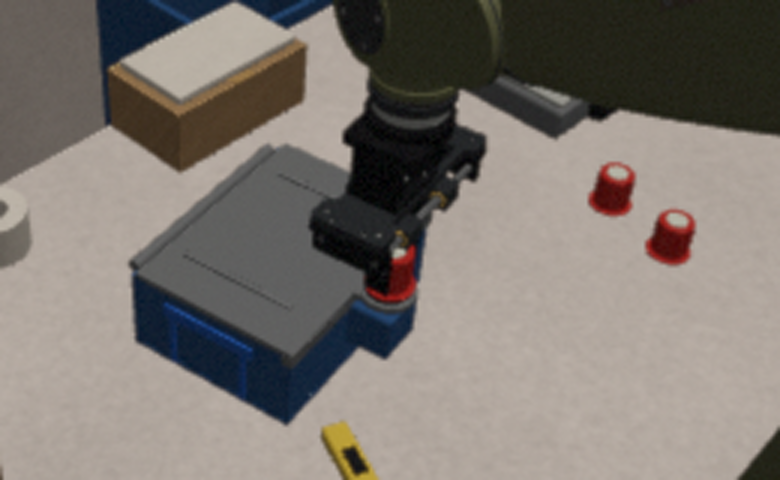

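View pics/t12.png

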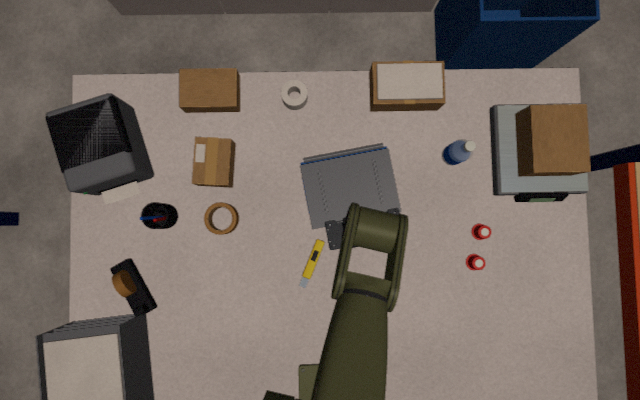

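View pics/w12.png

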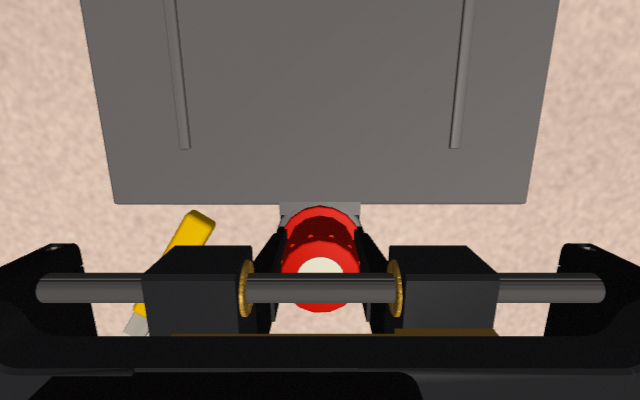

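The cap sits on the eye at crop pixel (390,285), with the lid flat and the bystanders where they were. The cap has not slipped in the fingers (dot at (320,266) in the wrist view, as before). The force holds at 21 N. Handing in.

Run:
```python
from rig import manip
print(manip.hand_in())
```

```text
the job is handed in; nothing more can be done
None
```

The lid is shut and the red cap is clicked onto the stud. I handed in at about 15 s with the fingers still gripping the cap and pressing it down.

- **Lid:** I lowered it slowly along its arc with closed fingertips until it met its stop at about 21 N. Pictures afterwards showed it flat with the eye round the stud.
- **Cap choice:** I took the leftmost of the three red caps, at (450,230) in the top view. Grip was 60 N and the opening about 38 mm, which matches the knob.
- **Click:** The downward force rose to about 14 N, then fell to about −3 N. That drop is how I judged the click.
- **Gasket:** Pressing on, the height stopped changing while the force rose from 7 to 21 N. The cap's underside works out at about 0.103 m, its home height, so the gasket is on its stop.
- **Last checks:** The push held steady at 21 N, the cap had not slipped in the fingers, and the bystanders looked unmoved.

**Disagreements:** The cameras differed by about 2 mm on where the stud is, so I used a value in between and shifted about 1.5 mm during the snap. About 12 N of sideways force remains in the final hold. I could not see the gasket itself, as it is hidden under the flange.

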